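Set the depth gauge in its setting block and park it on the rest

ROBOT

A 6-joint arm with a two-finger parallel gripper is mounted at the origin on the work surface. World frame = base frame: x ahead of the robot, y to its left, z up, the work surface at z = 0. Lengths are in mm, angles in degrees, forces in N, time in s.
With the tool pointing down it reaches from about 300 to 850 mm from the base axis. Payload 4.2 kg.
Tool frame: the origin (TCP) lies on the centre line of the jaws, within the pads' length; the fingertips stand 14 mm ahead of it and the grasp point (between the pads) lies 5 mm behind it; z points along the fingers, y is the line along which they close (so a half turn about z gives the same grasp; the last joint's range is limited). The gripper opens to 91 mm and grips with 3 to 60 N. Pads are 32 mm wide; open, the fingers measure 118 mm over their backs; the gripper's body (76 mm by 178 mm) begins 60 mm behind the grasp point.
Start: joints at [-65.89, 18.312, 89.639, -0, 72.044, -1.146], TCP at [245.337, -520.053, 194.976] pointing down, gripper open.
Joint ranges: [-177.97, 177.97], [-48.28, 115.42], [12.27, 149.76], [-77.06, 257.06], [2.81, 150.46], [-146.56, 146.56]. Speed limits (degrees/s): [147.25, 147.25, 180, 180, 180, 180].

INTERFACE

Orientations are given as [roll, pitch, yaw] about the fixed x, y, z axes, in that order (R = Rz(yaw) Ry(pitch) Rx(roll)).
In Python, from workcell import env gives the robot as it stands.
- The arm moves only by the tool arm_command, never from a script. Its argument "motion" is a list of rows, each an object with "offset": the shift along the tool's x, y, z in m, a list of three; "spin": the turn about the tool's z in rad. In form: [{"offset": [tx, ty, tz], "spin": spin}, ...]. A call has 1 to 5 rows; each row shifts and turns the commanded pose from where the row before left it, along the tool's axes as they then stand; what a row does not reach is not made up. A row lasts 1/8 s, in which the tool goes at most 62.5 mm and 10.7 degrees, less where a joint would pass 70% of its speed; a pose out of reach is approached as far as the arm can. A call with a gripper value outside its range is refused whole. "jaw" is the finger opening in m, from 0 to 0.0912, set as the call begins (left out, the last holds). The fingers move at their own pace and stop on an object; "newtons" is the grip in N (left out, the last holds). Time passes only in rows, so rows that do not move let the fingers close. It gives the time, the measured TCP pose, the force, the opening and the grip force at its end, in the units of the state.
- env.state(): the state, without advancing time (a new reading comes with each control period).
- env.grab_frame(name): name is "scene" or "top" or "wrist"; returns (picture, depth): 420x560x3 uint8, blue, green, red; 420x560 float32, mm along the optical axis (not along the pixel's ray), 0 where there is no reading.
- env.camera_model(name): a dict with "fx", "fy", "cx", "cy" (pixels), "k1" (the pictures are not rectified: a ray, as slopes to the right and down, at radius r is drawn at 1 + k1 r^2 times it, then the intrinsics apply), "eye" and "rotation" of the camera in the world; the wrist camera has in their place "hand_eye" (4x4, takes a point from camera to tool coordinates, whose origin is the TCP and whose axes are the flange's). Camera axes: x right, y down, z forward; pixel columns grow to the right and rows downward; lengths in mm; the calibration is good to about 2 mm. A picture is of the moment at which its call begins: read the wrist's pose just before it. camera_model takes no time and is no camera call.
- env.job_done(): hands the job in; it is judged then, once.
Trained networks look in the newest picture that a camera, given by its name, has taken for a name from the list of things; names that differ only in an ending like _2 or _b are one class to them, and where a whole thing is asked for, a point or a joint stands for the part that bears it (a point fixed in the world has none). Each returns a list of dicts, best first, with "score" (0 to 1); they miss things now and then, are a little off and sometimes report something else, mostly with a low value. They report only what shows in the picture. A call takes as long as a camera call. They do not tell look-alikes from the thing itself.
- env.boxes_of(camera, target): "bbox" ([left, top, right, bottom] in pixels, round what is visible of it).
- env.pinpoint(camera, target): "location" ([column, row] in pixels: a listed point, or the origin of a listed thing).
The state is a dict: "time_s": time; "qpos": joint angles; "qvel": joint speeds; "effort": joint torques, N m; "ee_pos": TCP position; "ee_rot": TCP orientation; "force": force on the tool from outside, world axes, zero at the start; "torque": the same for the moment, N m; "gripper_width": finger opening in mm; "gripper_force": force on a finger pad.
Only numpy, scipy, OpenCV 4.12 (cv2) and the standard library are available. Lean on these libraries where they do the work, as an engineer would, in place of code of your own. Each camera call takes 0.05 s, during which the arm holds its last target. There are 200 camera calls.

TASK

Take the depth gauge out of its wooden stall by the handle and lay it in the setting block, handle end against the back stop and rod towards the anvil. Let go and roll its thumbwheel with a fingertip (exposed rim towards the handle; do not touch the rod) until the rod touches the anvil, with the gauge still against the stop. Then take the gauge again by its head and park it on the steel rest, handle down in the channel and head flat on the plate, with the rod left as set and the other things on the bench left where they are.

Things in the scene. Friction and masses are not known exactly. Their poses are not given: they have to be found in the camera images.
- gauge_head (a point): Centre of the depth gauge's aluminium head, 56 x 34 x 34 mm (x, y, z), 17 mm above its underside. The gauge (0.3 kg, loose, one instrument) has a black handle behind (-x) and a thin steel rod in front (+x); z up. It rests on the head's underside alone, the handle 10 mm clear of that plane. Second grasp: the head's sides, 34 mm apart along y; the wheel stands free between the fingers.
- gauge_handle (a point): Grasp point on the gauge's handle, mid-section, 72 mm behind the head's centre, 21 mm above the gauge's underside. The handle is a bar 18 mm wide (y), 22 mm high (z) and 82 mm long, from 28 to 110 mm behind the head's centre. Axes as the head.
- handle_end (a point): Centre of the flat rear end of the handle, 110 mm behind the head's centre.
- wheel_top (a point): Top of the thumbwheel's rim, 41 mm above the gauge's underside, mid-head. Ridged wheel, 34 mm diameter, 9 wide, axis along y, in a slot; only 7 mm stands out. Sprung, with the rod: sinks up to 3 mm (2 to 6.5 N); press 3 to 6 N and drag. Top dragged towards the handle (-x) sends the rod out 0.7 mm per mm of rim; the other way draws it in. Stays where left; the finger slips once the rod is stopped.
- rod (a joint): How far the rod has been rolled out, m: 0 fully in (then it stands 4 mm out of the head's front face), up to 0.032. It is 9 mm thick, its axis 12 mm above the gauge's underside, and starts at 0.
- rod_tip (a point): Centre of the rod's front end (32 mm ahead of the head's centre when fully in).
- stall: Wooden stall where the gauge starts: its head stands between two walls (42 mm apart, 60 mm long, 44 mm high above the plate), the handle overhangs free towards the robot. Only the handle can be grasped there; lift straight up. Origin: underside, midway between the walls; plate 12 mm thick; x along the walls, as the gauge's.
- cradle: Setting block fixed on the bench: grey plate 230 x 84 mm, 12 mm thick; origin underside centre, x from stop to anvil. A steel back stop (56 mm wide, 42 mm above the plate) stands at the robot's end, its face at x = -90 mm looking to +x. The gauge lies along x on the plate's middle; home against the stop its head's centre is at x = +20 mm.
- stop_face (a point): Middle of the back stop's face, 33 mm above the setting block's underside.
- anvil: Steel anvil bolted across the setting block, at a place that differs from time to time: 16 mm long (x), 60 mm wide, 34 mm high; origin centre of its underside, on the plate; axes as the setting block.
- anvil_face (a point): The point on the anvil's face (looking to -x, at the stop) that the rod meets, 12 mm above the plate. With the gauge home the rod has 12 to 24 mm to go.
- rest: Dark steel rest fixed on the bench: plate 12 mm thick, x -130 to +50 mm, 76 mm wide. Over x -120 to -48 mm two walls 45 mm above the plate, 26 mm apart inside, form a channel for the handle, closed at x = -120, open on top and to +x. Origin: underside, below where the head's centre belongs; x as the gauge's. No room for fingers at the handle: lower the gauge by its head.
- screwdriver: Bystander, to be left alone: a screwdriver 180 mm long on the bench; origin on its underside.
- wrench: Bystander, to be left alone: a spanner 170 mm long on the bench; origin on its underside.
- bearing: Bystander, to be left alone: a steel ring bearing 38 mm across, 12 mm high on the bench; origin on its underside.
- pedal: Bystander, to be left alone: a black bicycle pedal about 62 x 62 x 22 mm on the bench; origin on its underside.
- cone_nut: Bystander, to be left alone: a small steel cone nut 28 mm across, 18 mm high on the bench; origin on its underside.
- grease: Bystander, to be left alone: a metal can 60 mm across, 85 mm high on the bench; origin on its underside.
- jar: Bystander, to be left alone: a glass jar 64 mm across, 80 mm high on the bench; origin on its underside.
There are look-alikes about, which are no part of the job. Leave any purple look-alike of the cradle alone.

How it is judged (in metres and radians):
On the way, in this order (a step that is already met when the one before it is completed fails the run):
1. the gauge lies in the setting block, released, handle end against the back stop (within 7 mm), rod not yet out to the anvil (x of handle_end in the frame of cradle between -0.093 and -0.083 m and y of gauge_head in the frame of cradle between -0.014 and 0.014 m and z of gauge_head in the frame of cradle between 0.025 and 0.033 m and angle between the x axis of gauge_head and the x axis of cradle, either way round below 0.15 rad and angle between gauge_head's own z axis and vertical below 0.06 rad and contact force between gauge and the fingers below 0.2 N and x of rod_tip in the frame of anvil_face below -0.006 m), for 0.2 s.
2. the rod is out against the anvil (within 2 mm) with the gauge released and its handle end within 2.5 mm of the back stop (x of handle_end in the frame of cradle between -0.093 and -0.083 m and y of gauge_head in the frame of cradle between -0.014 and 0.014 m and z of gauge_head in the frame of cradle between 0.025 and 0.033 m and angle between the x axis of gauge_head and the x axis of cradle, either way round below 0.15 rad and angle between gauge_head's own z axis and vertical below 0.06 rad and contact force between gauge and the fingers below 0.2 N and x of rod_tip in the frame of anvil_face above -0.002 m and x of handle_end in the frame of cradle below -0.0875 m), for 0.2 s.
At the end, for the whole second after the job is handed in: The gauge lies still and flat on the steel rest, handle down in the channel (head's centre within 12 mm behind to 16 mm ahead of its place, 8 mm sideways, 4 mm in height, 0.2 rad in line), and the rod is still out by what reaches from stop to anvil, within 3 mm (x of gauge_head in the frame of rest between -0.012 and 0.016 m and y of gauge_head in the frame of rest between -0.008 and 0.008 m and z of gauge_head in the frame of rest between 0.025 and 0.033 m and angle between the x axis of gauge_head and the x axis of rest, either way round below 0.2 rad and angle between gauge_head's own z axis and vertical below 0.06 rad and x of gauge_head in the frame of handle_end above 0 m and x of handle_end in the frame of rest below -0.08 m and linear speed of gauge below 0.02 m/s and ((x of anvil in the frame of cradle below 0.073 m and value of joint rod between 0.0095 and 0.0155 m) or (x of anvil in the frame of cradle between 0.073 and 0.074 m and value of joint rod between 0.0105 and 0.0165 m) or (x of anvil in the frame of cradle between 0.074 and 0.075 m and value of joint rod between 0.0115 and 0.0175 m) or (x of anvil in the frame of cradle between 0.075 and 0.076 m and value of joint rod between 0.0125 and 0.0185 m) or (x of anvil in the frame of cradle between 0.076 and 0.077 m and value of joint rod between 0.0135 and 0.0195 m) or (x of anvil in the frame of cradle between 0.077 and 0.078 m and value of joint rod between 0.0145 and 0.0205 m) or (x of anvil in the frame of cradle between 0.078 and 0.079 m and value of joint rod between 0.0155 and 0.0215 m) or (x of anvil in the frame of cradle between 0.079 and 0.08 m and value of joint rod between 0.0165 and 0.0225 m) or (x of anvil in the frame of cradle between 0.08 and 0.081 m and value of joint rod between 0.0175 and 0.0235 m) or (x of anvil in the frame of cradle between 0.081 and 0.082 m and value of joint rod between 0.0185 and 0.0245 m) or (x of anvil in the frame of cradle between 0.082 and 0.083 m and value of joint rod between 0.0195 and 0.0255 m) or (x of anvil in the frame of cradle above 0.083 m and value of joint rod between 0.0205 and 0.0265 m))); the robot touches nothing.
It fails at once if the fingers push or pull the rod itself (contact force between rod and the fingers above 0.5 N).
It fails at once if one of the other things on the bench is shifted by more than 3 cm (distance of any of screwdriver, wrench, bearing, pedal, cone_nut, grease, jar from where it was at the start of the episode above 0.03 m).
It also fails if it takes over 61 s, if anything falls off the work surface, if the arm or the gripper's body presses on something with over 40 N, if the wrist force passes 120 N, or if a joint passes its speed limit or range.

## Working session

There is one attempt and no reset: what is moved stays moved. The work goes in short steps, Python scripts to look and compute and a tool call to move; the robot and the scene stay as the last step left them, time stands still between calls to the robot, and variables do not carry over. Pictures are saved under pics/ and viewed, at most 13 in all, crops included, and the job is handed in when it is done.

Besides the shell and the picture viewer there is one more tool, called after "Call:" by a JSON object that holds its "op" and its "data", one argument or row to a line. arm_command: Moves the arm, as the interface text tells. Its arguments: {"type":"object","properties":{"motion":{"type":"array"},"jaw":{"type":"number"},"newtons":{"type":"number"}},"required":["motion"]}

```bash
mkdir -p pics; cat > h.py <<'E'
import numpy as np, cv2
from scipy.spatial.transform import Rotation as R
from workcell import env
def pose(s=None):
    s=s or env.state(); T=np.eye(4)
    T[:3,:3]=R.from_euler('xyz',s['ee_rot'],degrees=True).as_matrix(); T[:3,3]=s['ee_pos']; return T
def cam(name,T=None):
    m=env.camera_model(name)
    if name=='wrist': C=(pose() if T is None else T)@np.array(m['hand_eye'])
    else:
        C=np.eye(4); C[:3,:3]=np.array(m['rotation']); C[:3,3]=m['eye']
    return m,C
def ray(m,px):
    K=np.array([[m['fx'],0,m['cx']],[0,m['fy'],m['cy']],[0,0,1.]])
    p=cv2.undistortPoints(np.array([[px]],float),K,np.array([m['k1'],0,0,0.]))[0,0]
    return np.array([p[0],p[1],1.])
def at_z(m,C,px,z):
    d=C[:3,:3]@ray(m,px); return C[:3,3]+d*(z-C[2,3])/d[2]
def at_d(m,C,px,d): return C[:3,:3]@(ray(m,px)*d)+C[:3,3]
E
cat > a.py <<'E'
from h import *
print(env.state())
for n in('top','scene'):
    m,C=cam(n); print(n,C.round(2).tolist(),m['fx'],m['k1'])
    im,d=env.grab_frame(n); cv2.imwrite(f'pics/{n}0.png',im); np.save(f'{n}0.npy',d)
    for t,z in dict(gauge_head=29,gauge_handle=33,handle_end=33,wheel_top=53,rod_tip=24,stall=0,cradle=0,stop_face=33,anvil=12,anvil_face=24,rest=0).items():
        for r in env.pinpoint(n,t)[:3]:
            p=r['location']; u,v=[int(round(x)) for x in p]
            dd=d[min(v,419),min(u,559)]
            print(n,t,round(r['score'],2),np.round(p,1),'z-plane',at_z(m,C,p,z).round(1)[:2],'depth',at_d(m,C,p,dd).round(0))
E
python3 a.py
```

```text
{'time_s': 0.0, 'qpos': array([-6.58927690e+01,  1.83506334e+01,  8.97093551e+01, -2.69678855e-03,
        7.20425638e+01, -1.14463416e+00]), 'qvel': array([ 0.00186951,  0.0053777 , -0.05352448,  0.11126621,  0.08134252,
       -0.00858178]), 'effort': array([-4.87029960e-03, -4.12470424e+01, -2.31975871e+01,  7.24521093e-02,
        4.57258278e-02, -1.09463044e-04]), 'ee_pos': array([ 245.06326983, -519.54371866,  194.11042978]), 'ee_rot': array([-1.79897417e+02,  5.14796140e-04,  2.52526994e+01]), 'force': array([-0.7401312 ,  0.19993984, -0.28822045]), 'torque': array([ 0.0272285 ,  0.00102243, -0.03837462]), 'gripper_force': 0.0, 'gripper_width': 91.03608761697807}
top [[-169.0, 0.11, -89.27, 263.63], [-169.0, 0.11, -89.27, 64.85], [-169.0, 0.11, -89.27, 1298.84], [0.0, 0.0, 0.0, 1.0]] 425.14083197945337 -0.027051005508256242
top gauge_head 0.82 [209.3 196.5] z-plane [-1006.2 -1205. ] depth [-80171. -80370. -79136.]
top gauge_head 0.51 [221. 147.] z-plane [-1006.2 -1205. ] depth [-88680. -88879. -87645.]
top gauge_head 0.48 [205.8 191.1] z-plane [-1006.2 -1205. ] depth [-78530. 
[... 3080 characters left out ...]
scene stop_face 0.68 [ 54.4 254.2] z-plane [  -74.6 -1294.1] depth [119296. 118077. 119404.]
scene stop_face 0.64 [318.8 101.5] z-plane [  -74.6 -1294.1] depth [35287. 34068. 35395.]
scene anvil 0.8 [302.7 293.5] z-plane [  -95.6 -1315.1] depth [32975. 31755. 33082.]
scene anvil 0.65 [275.1 393.1] z-plane [  -95.6 -1315.1] depth [35961. 34742. 36069.]
scene anvil 0.41 [234.  321.3] z-plane [  -95.6 -1315.1] depth [54224. 53004. 54331.]
scene anvil_face 0.63 [301.9 288.3] z-plane [  -83.6 -1303.1] depth [33264. 32045. 33372.]
scene rest 0.79 [173.3 376.6] z-plane [ -107.6 -1327.1] depth [69554. 68335. 69662.]
scene rest 0.43 [188.2 279.6] z-plane [ -107.6 -1327.1] depth [71999. 70780. 72107.]
```

```bash
sed -i "s/C\[:3,:3\]=np.array(m\['rotation'\])/C[:3,:3]=R.from_euler('xyz',m['rotation'],degrees=True).as_matrix()/" h.py
cat > b.py <<'E'
from h import *
P={'top':[('head',209.3,196.5,29),('head_b',221,147,29),('handle',215.8,213.8,33),('hend',217.7,227.1,33),('wheel',206.4,192.2,53),('stall',208.8,197.2,0),('stall_b',345.5,184.6,0),('cradle',308,186.6,0),('cradle_b',389.3,293.2,0),('stop',315.6,213.5,33),('stop_b',406.2,324.1,33),('stop_c',141.9,253.4,33),('anvil',301.7,161.4,12),('aface',303.4,164.6,24),('aface_b',348,229.9,24),('rest',403.1,196.5,0),('rest_b',247,173.8,0)],
'scene':[('head',338.8,181.2,29),('handle',311.1,167.2,33),('hend',301.3,161.6,33),('wheel',338.3,169.7,53),('stall',339.9,186.1,0),('cradle',267.9,282.5,0),('cradle_b',94.5,269.2,0),('cradle_c',349.4,113.9,0),('stop',234.3,256.6,33),('stop_b',54.4,254.2,33),('stop_c',318.8,101.5,33),('anvil',302.7,293.5,12),('aface',301.9,288.3,24),('rest',173.3,376.6,0),('rest_b',188.2,279.6,0)]}
for n in P:
    m,C=cam(n); d=np.load(n+'0.npy')
    for t,u,v,z in P[n]: print(n,t,at_z(m,C,(u,v),z).round(1)[:2],at_d(m,C,(u,v),d[int(v+.5),int(u+.5)]).round(0))
print(pose().round(3).tolist(), env.camera_model('wrist'))
im=cv2.imread('pics/top0.png'); cv2.imwrite('pics/top0x.png',cv2.resize(im[110:360,110:450],None,fx=2.3,fy=2.3,interpolation=cv2.INTER_CUBIC))
E
python3 b.py
```

```text
top head [552.9 275.5] [549. 273.  47.]
top head_b [712.6 245.7] [708. 244.  42.]
top handle [498.5 252.8] [496. 251.  46.]
top hend [457.8 245.5] [456. 244.  46.]
top wheel [560.6 280.9] [562. 282.  48.]
top stall [557.3 281.8] [547. 274.  46.]
top stall_b [ 603.2 -147.4] [ 598. -144.   19.]
top cradle [595.2 -29.1] [591. -28.  15.]
top cradle_b [ 268.2 -273.2] [ 268. -270.   13.]
top stop [503.1 -49.6] [499. -48.  54.]
top stop_b [ 180.5 -310.7] [ 220. -133.  632.]
top stop_c [375.5 469.2] [377. 475.  14.]
top anvil [673.9  -8.6] [662.  -6.  48.]
top aface [659.7 -13.2] [664. -14.   9.]
top aface_b [ 455.5 -148.4] [ 457. -150.   16.]
top rest [ 567.  -327.8] [ 563. -323.   16.]
top rest_b [634.7 164. ] [634. 164.   2.]
scene head [562.3 264.8] [572. 247.  57.]
scene handle [484.  252.9] [489. 246.  45.]
scene hend [453.8 251.1] [461. 241.  49.]
scene wheel [549.  277.1] [547. 281.  47.]
scene stall [563.7 272.4] [579. 243.  48.]
scene cradle [592.7 -44.1] [598. -49.  17.]
scene cradle_b [ 263.7 -273.2] [ 272. -274.   13.]
scene cradle_c [439.4 489.7] [446. 478.  14.]
scene stop [50
[... 201 characters left out ...]
 49.]
scene rest [ 576.9 -319.9] [ 581. -320.   12.]
scene rest_b [ 448.7 -154. ] [ 458. -158.   21.]
[[0.904, 0.427, 0.0, 245.344], [0.427, -0.904, -0.0, -520.058], [0.0, 0.0, -1.0, 194.985], [0.0, 0.0, 0.0, 1.0]] {'fx': 343.59205023318736, 'fy': 343.59205023318736, 'cx': 282.0304504244318, 'cy': 205.12245492180307, 'k1': 0.011358215154927433, 'hand_eye': array([[ 4.65424682e-04, -9.57006982e-01, -2.90064511e-01,
         8.21599641e+01],
       [ 9.99999085e-01,  8.13777566e-04, -1.08033401e-03,
        -6.02306867e-02],
       [ 1.26993518e-03, -2.90063743e-01,  9.57006485e-01,
        -1.89374671e+02],
       [ 0.00000000e+00,  0.00000000e+00,  0.00000000e+00,
         1.00000000e+00]])}
```

View pics/scene0.png

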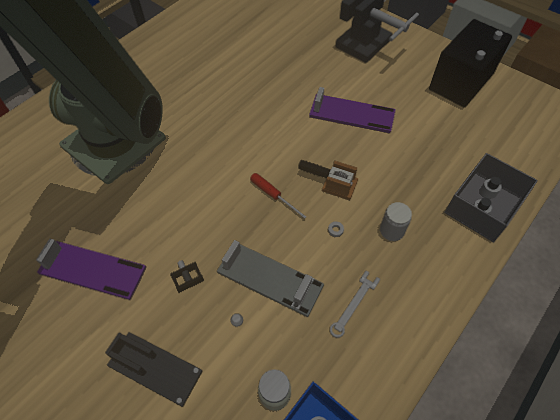

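View pics/top0x.png

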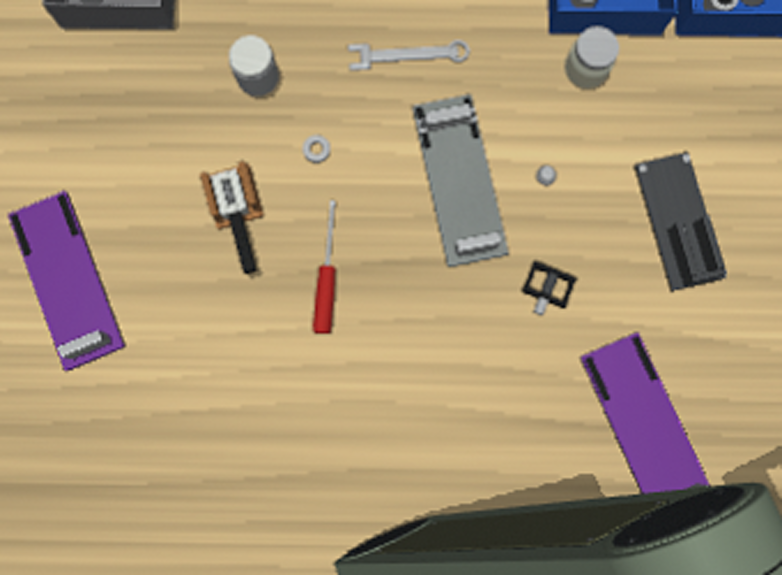

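The scene picture shows the grey setting block (268,282) with its anvil. The two purple look-alikes are at (94,269) and (350,114), the stall with the gauge at (339,183), and the dark rest at (155,368). The top crop agrees: the stall is at (232,190) left and the grey block at (460,185). Candidates for the cradle in the top picture are (308,187) grey, (389,293) purple and about (141,230) purple. Only the grey one fits, since it carries the anvil. I'll fly over the rest and the cradle to the gauge and measure with the wrist camera on the way.

Call:
{"op": "arm_command", "data": {
  "motion": [
    {"offset":[0,0,0],"spin":0.175},
    {"offset":[0.055,-0.016,0],"spin":0},
    {"offset":[0.055,-0.016,0],"spin":0},
    {"offset":[0.055,-0.016,0],"spin":0},
    {"offset":[0.055,-0.016,0],"spin":0}
  ],
  "jaw": 0.06
}}

```text
time_s: 1.82
ee_pos: [442.2, -399.5, 195.1]
ee_rot: [180.0, -0.0, 15.2]
force: [-0.1, 0.1, 0.5]
gripper_width: 60.0
gripper_force: 0.0
```

Call:
{"op": "arm_command", "data": {
  "motion": [
    {"offset":[0.055,-0.016,0],"spin":0},
    {"offset":[0.055,-0.016,0],"spin":0},
    {"offset":[0,0,0],"spin":0},
    {"offset":[0,0,0],"spin":0}
  ]
}}

```text
time_s: 2.33
ee_pos: [538.1, -340.8, 194.7]
ee_rot: [-180.0, 0.1, 15.3]
force: [0.3, -0.2, -0.5]
gripper_width: 60.2
gripper_force: 0.0
```

```bash
cat > look.py <<'E'
from h import *
import sys
def look(tag,targets):
    s=env.state(); T=pose(s); m,C=cam('wrist',T)
    im,d=env.grab_frame('wrist'); cv2.imwrite(f'pics/{tag}.png',im); np.savez(f'{tag}.npz',im=im,d=d,C=C)
    print(tag,s['time_s'],s['ee_pos'].round(1),s['ee_rot'].round(2))
    for t,z in targets.items():
        for r in env.pinpoint('wrist',t)[:2]:
            p=r['location']; u,v=int(round(p[0])),int(round(p[1])); dd=d[min(v,419),min(u,559)]
            print(t,round(r['score'],2),np.round(p,1),at_z(m,C,p,z).round(1)[:2],'dep',at_d(m,C,p,dd).round(0))
E
python3 -c "
from look import *
look('rest',dict(rest=0))
z=np.load('rest.npz');m=env.camera_model('wrist');C=z['C'];d=z['d']
# world cloud of whole picture
v,u=np.mgrid[0:420,0:560]
K=np.array([[m['fx'],0,m['cx']],[0,m['fy'],m['cy']],[0,0,1.]])
p=cv2.undistortPoints(np.stack([u,v],-1).reshape(-1,1,2).astype(float),K,np.array([m['k1'],0,0,0.])).reshape(420,560,2)
W=np.concatenate([p*d[...,None],d[...,None]],-1)@C[:3,:3].T+C[:3,3]
def stat(lo,hi):
    k=(d>0)&(W[...,2]>lo)&(W[...,2]<hi)&(abs(W[...,0]-530)<160)&(abs(W[...,1]+338)<110)
    n,l,st,_=cv2.connectedComponentsWithStats(k.astype(np.uint8))
    for i in range(1,n):
        if st[i,4]>150:
            q=W[l==i]; print(lo,hi,st[i],q.mean(0).round(1),[ [round(float(x),1) for x in y] if hasattr(y,'__len__') else round(y,2) for y in cv2.minAreaRect(q[:,:2].astype(np.float32))])
stat(7,17);stat(40,70);stat(-5,5)
"
```

```text
rest 2.325 [ 538.1 -340.8  194.7] [-1.7999e+02  6.0000e-02  1.5260e+01]
rest 0.57 [274.2 135.8] [ 579.2 -320.1] dep [ 580. -320.   11.]
7 17 [ 238   91   74  162 9489] [ 552.3 -327.7   11.8] [[536.7, -331.0], [179.9, 77.1], 14.32]
40 70 [ 250  191   46   78 1866] [ 486.8 -343.8   55.2] [[489.6, -343.3], [80.1, 46.0], 14.28]
-5 5 [  163     1   258   295 37676] [ 5.696e+02 -3.361e+02 -3.000e-01] [[530.2, -338.0], [319.6, 220.0], 0.0]
```

View pics/rest.png

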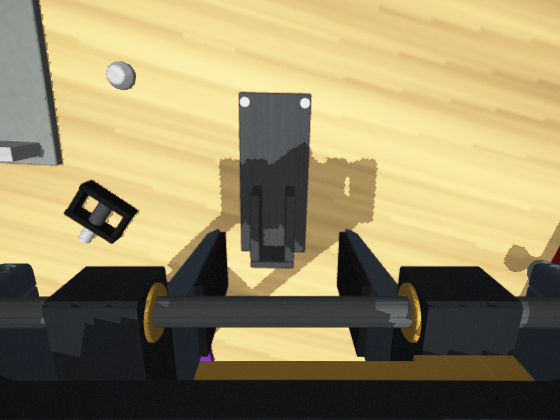

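The picture shows the rest with its channel at (272,225) and plate at (275,130). The fitted plate is 180 x 77 mm as it should be, and its origin is at (575.5,-321.1), yaw 14.3°. The cradle is next.

Call:
{"op": "arm_command", "data": {
  "motion": [
    {"offset":[0.016,-0.058,0],"spin":0},
    {"offset":[0.016,-0.058,0],"spin":0},
    {"offset":[0.016,-0.058,0],"spin":0},
    {"offset":[0.016,-0.058,0],"spin":0},
    {"offset":[0.016,-0.058,0],"spin":0}
  ]
}}

```text
time_s: 3.05
ee_pos: [538.8, -39.5, 195.4]
ee_rot: [180.0, -0.1, 15.1]
force: [0.4, 0.1, -0.5]
gripper_width: 59.8
gripper_force: 0.0
```

Call:
{"op": "arm_command", "data": {
  "motion": [
    {"offset":[0,0,0],"spin":0}
  ]
}}

```text
time_s: 3.18
ee_pos: [538.7, -37.6, 195.4]
ee_rot: [-180.0, -0.0, 15.4]
force: [1.1, 0.3, 0.3]
gripper_width: 60.2
gripper_force: 0.0
```

```bash
cat > cloud.py <<'E'
from look import *
def cloud(tag):
    z=np.load(tag+'.npz');m=env.camera_model('wrist');C=z['C'];d=z['d']
    v,u=np.mgrid[0:420,0:560]
    K=np.array([[m['fx'],0,m['cx']],[0,m['fy'],m['cy']],[0,0,1.]])
    p=cv2.undistortPoints(np.stack([u,v],-1).reshape(-1,1,2).astype(float),K,np.array([m['k1'],0,0,0.])).reshape(420,560,2)
    return np.concatenate([p*d[...,None],d[...,None]],-1)@C[:3,:3].T+C[:3,3], d
def stat(W,d,lo,hi,c,r,mn=60):
    k=(d>0)&(W[...,2]>lo)&(W[...,2]<hi)&(np.hypot(W[...,0]-c[0],W[...,1]-c[1])<r)
    n,l,st,_=cv2.connectedComponentsWithStats(k.astype(np.uint8))
    for i in range(1,n):
        if st[i,4]>mn:
            q=W[l==i]; a=cv2.minAreaRect(q[:,:2].astype(np.float32))
            print(lo,hi,st[i],q.mean(0).round(1),np.round(a[0],1),np.round(a[1],1),round(a[2],2))
E
python3 -c "
from cloud import *
look('cradle',dict(cradle=0,stop_face=33,anvil=12,anvil_face=24))
W,d=cloud('cradle')
for lo,hi in((8,16),(43,49),(50,57)): stat(W,d,lo,hi,(597,-30),150)
"
```

```text
cradle 3.175 [538.7 -37.6 195.4] [-1.7997e+02 -3.0000e-02  1.5430e+01]
cradle 0.9 [289.3 130.5] [590.  -31.2] dep [591. -31.  12.]
stop_face 0.9 [288.1 219.6] [501.  -54.4] dep [502. -54.  37.]
anvil 0.73 [294.4  48.5] [669.  -13.8] dep [665. -14.  44.]
anvil_face 0.68 [295.1  52.6] [664.  -15.5] dep [662. -16.  40.]
anvil_face 0.42 [119.1  38.5] [630.9 149.5] dep [632. 160.   2.]
8 16 [  251    10    91   225 14618] [598.1 -31.7  11.7] [589.3 -33.6] [231.  85.] 12.71
8 16 [385 143  25  25 225] [ 597.6 -147.6   12.3] [ 597.3 -151.7] [25.4 25.9] 45.8
43 49 [ 264   32   68   23 1308] [669.6 -15.6  45.4] [669.8 -15.6] [16.2 60.6] 12.33
43 49 [262 221  53   5 103] [501.9 -55.2  46.2] [501.7 -53.9] [ 1.1 54.8] 12.45
50 57 [261 223  55  17 727] [495.6 -54.9  53.6] [495.1 -55.3] [14.4 55.8] 12.45
```

View pics/cradle.png

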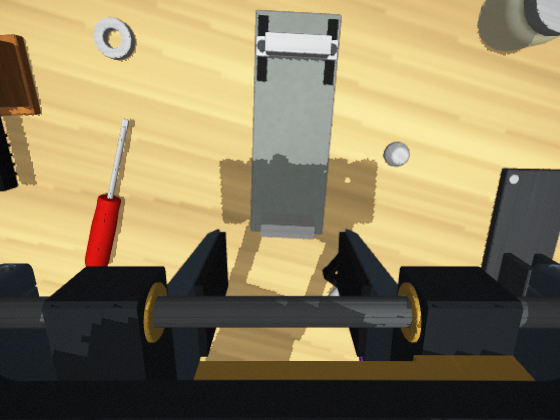

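The picture shows the grey block with its anvil at (297,44) and stop at (288,232). The fitted sizes match (230 x 84, anvil 16 x 60). The cradle is at (589.3,-33.6), yaw 12.5°, with the anvil at x ≈ 82.5 mm, so the rod has about 22.5 mm to go. The gauge is next.

Call:
{"op": "arm_command", "data": {
  "motion": [
    {"offset":[0.0045,-0.0575,0],"spin":0},
    {"offset":[0.0045,-0.0575,0],"spin":0},
    {"offset":[0.0045,-0.0575,0],"spin":0},
    {"offset":[0.0045,-0.0575,0],"spin":0},
    {"offset":[0.0045,-0.0575,0],"spin":0}
  ]
}}

```text
time_s: 4.05
ee_pos: [486.2, 243.7, 195.0]
ee_rot: [180.0, -0.0, 15.1]
force: [0.5, 0.1, 0.4]
gripper_width: 59.7
gripper_force: 0.0
```

Call:
{"op": "arm_command", "data": {
  "motion": [
    {"offset":[0,0,0],"spin":0}
  ]
}}

```text
time_s: 4.18
ee_pos: [485.6, 245.4, 194.7]
ee_rot: [-180.0, 0.0, 15.4]
force: [-0.1, -1.1, 0.5]
gripper_width: 60.3
gripper_force: 0.0
```

```bash
python3 -c "
from cloud import *
look('gauge',dict(gauge_head=29,gauge_handle=33,handle_end=33,wheel_top=53,stall=0))
W,d=cloud('gauge')
for lo,hi in((38,43.4),(41,43),(43.4,48.5),(48.5,52),(52,59)): stat(W,d,lo,hi,(530,262),110,40)
"
```

```text
gauge 4.175 [485.6 245.4 194.7] [-179.97    0.     15.4 ]
gauge_head 0.89 [271.3 102.2] [560.6 277.6] dep [561. 277.  52.]
gauge_handle 0.72 [276.4 177.5] [489.5 253.1] dep [492. 253.  43.]
handle_end 0.55 [277.4 209.6] [455.9 242.9] dep [460. 244.  45.]
wheel_top 0.62 [275.1 106.1] [558.5 272.6] dep [558. 273.  54.]
stall 0.77 [277.5 102.8] [561.4 271.9] dep [562. 271.  53.]
38 43.4 [267 135  19  28 199] [521.6 262.2  42.6] [518.9 261.9] [26.5 18. ] 18.05
38 43.4 [280 163   6  20  49] [499.2 247.9  42.3] [498.1 248.8] [19.6  5. ] 15.56
38 43.4 [268 183  19  10  60] [481.3 250.1  42.9] [481.9 249.9] [ 9.1 18.6] 11.42
43.4 48.5 [ 255   73   38  141 2551] [538.6 267.7  45.1] [520.6 263.4] [136.5  34.9] 15.92
43.4 48.5 [269  87  10   7  45] [572.6 277.7  46. ] [571.8 277.9] [5.4 8.5] 15.3
48.5 52 [269  91  10  10  69] [567.5 276.7  50.5] [567.1 276.5] [7.9 8.3] 15.62
48.5 52 [270 111  10   9  65] [550.4 271.2  50.4] [550.5 271.1] [7.4 8.5] 15.04
52 59 [298  66  12  69 749] [570.5 248.8  55.3] [569.9 248.5] [59.9 10. ] 17.74
52 59 [239  68  16  69 769] [554.6 298.5  55.4] [554.2 298.4] [60. 11.] 17.3
52 59 [269  97  11  16 107] [559.1 273.6  52.9] [559.5 273.8] [13.7  8.9] 20.76
```

View pics/gauge.png

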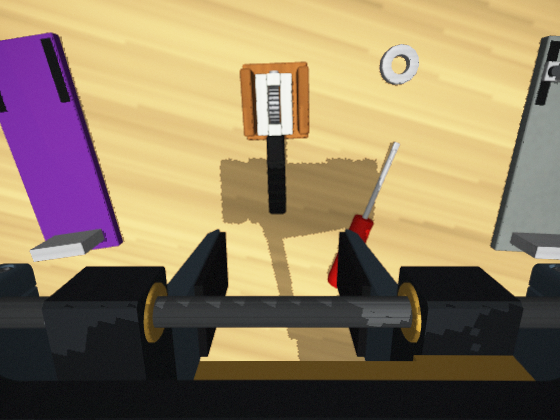

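The picture shows the gauge in its stall at (274,105), handle down to (277,212), with the wheel at (274,104). The head is at (560,274.4), yaw 16°, handle top at z ≈ 44, and the 138 mm length checks. This is the only stall with a gauge in it. Going to grasp the handle.

Call:
{"op": "arm_command", "data": {
  "motion": [
    {"offset":[0.0175,-0.0075,0.035],"spin":-0.009},
    {"offset":[0,0,0.05],"spin":0},
    {"offset":[0,0,0.045],"spin":0},
    {"offset":[0,0,0],"spin":0},
    {"offset":[0,0,0],"spin":0}
  ]
}}

```text
time_s: 5.1
ee_pos: [502.2, 255.2, 66.6]
ee_rot: [-180.0, -0.2, 15.7]
force: [0.3, -0.5, 0.2]
gripper_width: 60.3
gripper_force: 0.0
```

Call:
{"op": "arm_command", "data": {
  "motion": [
    {"offset":[-0.001,-0.0025,0.02],"spin":0},
    {"offset":[0,0,0.016],"spin":0},
    {"offset":[0,0,0],"spin":0},
    {"offset":[0,0,0],"spin":0}
  ]
}}

```text
time_s: 5.6
ee_pos: [499.7, 257.6, 29.8]
ee_rot: [-180.0, -0.1, 15.7]
force: [0.5, 0.8, 0.1]
gripper_width: 59.7
gripper_force: 0.0
```

Call:
{"op": "arm_command", "data": {
  "motion": [
    {"offset":[0,0,0],"spin":0},
    {"offset":[0,0,0],"spin":0},
    {"offset":[0,0,0],"spin":0},
    {"offset":[0,0,0],"spin":0},
    {"offset":[0,0,0],"spin":0}
  ],
  "jaw": 0.01,
  "newtons": 40
}}

```text
time_s: 6.22
ee_pos: [499.0, 257.4, 28.9]
ee_rot: [180.0, 0.0, 15.7]
force: [0.4, -0.1, -0.4]
gripper_width: 12.8
gripper_force: 0.0
```

```bash
python3 -c "
from cloud import *
s=env.state();print(s['gripper_width'],s['gripper_force'],s['force'])
look('chk',dict(gauge_head=29,handle_end=33))
W,d=cloud('chk')
for lo,hi in((41,48),(48.5,54)): stat(W,d,lo,hi,(530,262),110,80)
im,_=env.grab_frame('scene'); cv2.imwrite('pics/chks.png',np.hstack([cv2.imread('pics/chk.png')[:, 140:420], cv2.resize(im[120:260,240:400],(480,420))]))
"
```

```text
12.801510570487775 0.0 [ 0.44569094 -0.05141766 -0.40123897]
chk 6.225 [499.  257.4  28.9] [179.99   0.    15.75]
41 48 [327  72   4 116 203] [572.5 254.6  44.5] [569.5 253.6] [56.5  0.6] 17.2
41 48 [238  75  11 119 193] [557.8 294.2  44.5] [556.4 293.6] [57.5  0.8] 18.42
41 48 [ 247   82   71  214 8736] [544.3 269.7  45. ] [530.5 265. ] [116.8  34.2] 17.56
41 48 [274 106  19  13 181] [573.2 277.9  44.6] [573.1 278. ] [5.  9.1] 18.89
41 48 [275 166  19   8  91] [545.6 269.8  45.3] [545.6 269.8] [4.9 9. ] 12.18
48.5 54 [329  70   5 125 235] [571.4 254.1  51.8] [569.3 253.2] [57.4  1. ] 17.42
48.5 54 [236  74  11 123 212] [557.5 294.1  51.8] [556.3 293.8] [57.3  1. ] 17.97
48.5 54 [274 116  20  53 880] [559.9 274.1  51.5] [559.4 273.9] [25.2  9.2] 16.56
48.5 54 [295 230  16  30  83] [514.9 252.6  51.3] [511.9 253.1] [ 6.4 16.2] 77.64
```

View pics/chks.png

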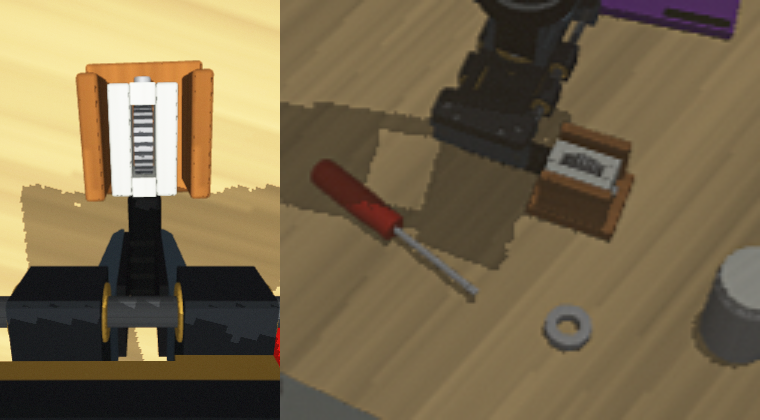

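The picture shows the fingers either side of the handle at (145,265); the jaw may still be closing.

Call:
{"op": "arm_command", "data": {
  "motion": [
    {"offset":[0,0,0],"spin":0},
    {"offset":[0,0,0],"spin":0}
  ],
  "jaw": 0.0
}}

```text
time_s: 6.68
ee_pos: [499.0, 257.3, 28.9]
ee_rot: [180.0, 0.0, 15.7]
force: [-0.5, -0.4, -0.3]
gripper_width: 0.5
gripper_force: 0.0
```

```bash
python3 -c "
from cloud import *
look('chk2',dict(gauge_head=29))
im,_=env.grab_frame('scene'); cv2.imwrite('pics/chks2.png',np.hstack([cv2.imread('pics/chk2.png')[:, 140:420], cv2.resize(im[120:225,260:380],(480,420))]))
W,d=cloud('chk2')
for v in range(190,345,8): print(v,W[v,284].round(0), W[v,270].round(0),W[v,298].round(0))
"
```

```text
chk2 6.675 [499.  257.3  28.9] [180.     0.    15.74]
gauge_head 0.87 [282.3 134.6] [561.2 275. ] dep [563. 276.  53.]
190 [536. 267.  45.] [534. 274.  45.] [538. 260.  45.]
198 [531. 265.  43.] [529. 273.  43.] [533. 259.  44.]
206 [527. 264.  44.] [525. 271.  43.] [529. 257.  44.]
214 [523. 263.  44.] [520. 270.  43.] [524. 256.  43.]
222 [518. 262.  44.] [516. 269.  43.] [520. 255.  43.]
230 [514. 261.  43.] [512. 268.  43.] [516. 253.  43.]
238 [514. 261.  56.] [514. 268.  60.] [517. 254.  59.]
246 [514. 261.  66.] [514. 268.  70.] [517. 255.  69.]
254 [514. 261.  75.] [514. 267.  78.] [518. 255.  79.]
262 [514. 261.  83.] [514. 267.  87.] [517. 256.  86.]
270 [514. 261.  91.] [533. 271. 131.] [537. 264. 135.]
278 [514. 261.  97.] [531. 270. 132.] [536. 264. 137.]
286 [514. 261. 103.] [533. 270. 140.] [537. 264. 143.]
294 [511. 260. 104.] [533. 270. 142.] [537. 264. 147.]
302 [531. 266. 142.] [532. 270. 144.] [537. 264. 149.]
310 [530. 266. 143.] [530. 269. 145.] [535. 264. 150.]
318 [527. 265. 143.] [529. 269. 147.] [533. 263. 150.]
326 [525. 264. 143.] [527. 268. 147.] [531. 263. 150.]
334 [494. 255. 103.] [525. 268. 148.] [529. 262. 150.]
342 [490. 254. 104.] [515. 265. 137.] [527. 261. 150.]
```

View pics/chks2.png

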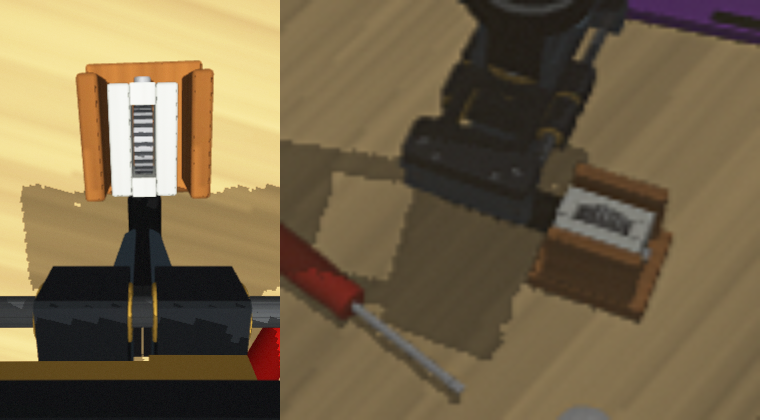

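```bash
python3 -c "
from cloud import *
for t in ('gauge','rest','cradle'):
    W,d=cloud(t); T=np.load(t+'.npz')
    P=W[225:300,180:390]; z=P[...,2]; k=(z>100)
    q=P[k]; i=np.argsort(q[:,2])[:8]; print(t,q[i].round(0).tolist(), np.percentile(q[:,2],[0,1,5]).round(1))
for v in range(228,300,8): print(v,[int(x) for x in cloud('gauge')[0][v,200:232:4,2]])
W,d=cloud('chk')
for v in range(200,300,8): print(v,[tuple(int(y) for y in W[v,x]) for x in (256,262,268,300,306,312)])
"
```

```text
gauge [[495.0, 217.0, 212.0], [463.0, 271.0, 213.0], [492.0, 280.0, 213.0], [484.0, 213.0, 213.0], [492.0, 279.0, 213.0], [477.0, 275.0, 213.0], [493.0, 282.0, 213.0], [492.0, 280.0, 213.0]] [212.4 214.3 218.5]
rest [[519.0, -314.0, 212.0], [561.0, -368.0, 212.0], [535.0, -373.0, 213.0], [561.0, -368.0, 213.0], [543.0, -308.0, 213.0], [547.0, -370.0, 213.0], [558.0, -367.0, 213.0], [556.0, -367.0, 213.0]] [212.4 214.4 218.5]
cradle [[546.0, -0.0, 213.0], [546.0, -67.0, 213.0], [546.0, -1.0, 213.0], [531.0, -8.0, 213.0], [548.0, -67.0, 213.0], [532.0, -8.0, 214.0], [559.0, -64.0, 214.0], [562.0, -65.0, 214.0]] [213.1 215.1 219.2]
228 [2, 1, 0, 0, 0, 0, 1, 0]
236 [1, 0, 222, 222, 220, 218, 219, -1]
244 [232, 233, 233, 232, 229, 228, 221, 0]
252 [243, 242, 241, 238, 238, 229, 218, 0]
260 [249, 249, 248, 247, 240, 231, 219, 0]
268 [257, 254, 255, 248, 240, 232, 221, 0]
276 [262, 261, 258, 251, 242, 234, 222, 384]
284 [267, 265, 258, 252, 243, 234, 223, 0]
292 [268, 266, 260, 254, 245, 234, 224, 0]
200 [(512, 279, 0), (513, 275, 0), (526, 273, 40), (532, 256, 42), (521, 247, 0), (522, 243
[... 518 characters left out ...]
, (511, 270, 68), (512, 268, 69), (515, 253, 67), (518, 251, 72), (519, 248, 72)]
256 [(512, 273, 82), (511, 270, 78), (512, 267, 77), (515, 253, 77), (517, 251, 79), (518, 249, 80)]
264 [(512, 272, 88), (512, 270, 86), (509, 266, 79), (515, 254, 84), (518, 252, 88), (519, 250, 88)]
272 [(512, 272, 95), (512, 269, 93), (505, 265, 79), (516, 254, 92), (516, 252, 91), (518, 250, 96)]
280 [(512, 271, 101), (511, 269, 99), (502, 265, 80), (515, 254, 98), (516, 252, 98), (518, 251, 101)]
288 [(511, 271, 105), (511, 268, 104), (498, 264, 81), (515, 255, 103), (515, 252, 103), (518, 251, 107)]
296 [(528, 272, 138), (529, 271, 138), (529, 269, 138), (531, 261, 138), (532, 260, 139), (533, 258, 139)]
```

The fingers closed above the handle. The cloud puts the real fingertips about 18 mm above the reported TCP height, not 14 mm below it (212.5 against 194.8 in three views). So I use tip z = reported z + 18, then reopen and go 30 mm lower.

Call:
{"op": "arm_command", "data": {
  "motion": [
    {"offset":[0,0,0],"spin":0},
    {"offset":[0,0,0],"spin":0},
    {"offset":[0,0,0],"spin":0},
    {"offset":[0,0,0],"spin":0}
  ],
  "jaw": 0.05
}}

```text
time_s: 7.32
ee_pos: [499.0, 257.4, 28.9]
ee_rot: [180.0, -0.0, 15.7]
force: [-0.1, -1.0, -0.7]
gripper_width: 37.6
gripper_force: 0.0
```

Call:
{"op": "arm_command", "data": {
  "motion": [
    {"offset":[0,0,0.01],"spin":0},
    {"offset":[0,0,0.01],"spin":0},
    {"offset":[0,0,0.01],"spin":0},
    {"offset":[0,0,0],"spin":0}
  ]
}}

```text
time_s: 7.82
ee_pos: [498.2, 256.9, -2.4]
ee_rot: [180.0, 0.1, 15.7]
force: [-0.9, -0.2, 1.1]
gripper_width: 49.9
gripper_force: 0.0
```

Call:
{"op": "arm_command", "data": {
  "motion": [
    {"offset":[0,0,0],"spin":0},
    {"offset":[0,0,0],"spin":0},
    {"offset":[0,0,0],"spin":0},
    {"offset":[0,0,0],"spin":0},
    {"offset":[0,0,0],"spin":0}
  ],
  "jaw": 0.01,
  "newtons": 40
}}

```text
time_s: 8.45
ee_pos: [499.1, 257.4, -0.8]
ee_rot: [180.0, -0.0, 15.7]
force: [-1.0, -0.4, 2.9]
gripper_width: 17.9
gripper_force: 40.0
```

Gripped (17.9 mm, 40 N). Lifting straight up.

Call:
{"op": "arm_command", "data": {
  "motion": [
    {"offset":[0,0,-0.015],"spin":0},
    {"offset":[0,0,-0.025],"spin":0},
    {"offset":[0,0,-0.03],"spin":0},
    {"offset":[0,0,-0.025],"spin":0},
    {"offset":[0,0,-0.005],"spin":0.056}
  ]
}}

```text
time_s: 9.07
ee_pos: [499.9, 257.9, 101.5]
ee_rot: [-179.9, -0.2, 12.4]
force: [0.5, 0.6, -2.8]
gripper_width: 17.6
gripper_force: 40.0
```

Call:
{"op": "arm_command", "data": {
  "motion": [
    {"offset":[-0.002,0.035,0],"spin":0},
    {"offset":[-0.003,0.055,0],"spin":0},
    {"offset":[-0.003,0.055,0],"spin":0},
    {"offset":[-0.003,0.055,0],"spin":0},
    {"offset":[-0.002,0.055,0],"spin":0}
  ]
}}

```text
time_s: 9.7
ee_pos: [541.4, 4.0, 99.5]
ee_rot: [-180.0, 0.0, 12.5]
force: [1.2, 0.3, -3.3]
gripper_width: 18.0
gripper_force: 40.0
```

Call:
{"op": "arm_command", "data": {
  "motion": [
    {"offset":[-0.001,0.035,0],"spin":0},
    {"offset":[0,0.0137,0],"spin":0},
    {"offset":[0,0,0],"spin":0},
    {"offset":[0,0,0],"spin":0}
  ]
}}

```text
time_s: 10.2
ee_pos: [550.8, -40.9, 99.0]
ee_rot: [-180.0, 0.0, 12.6]
force: [-0.6, 0.1, -3.2]
gripper_width: 18.0
gripper_force: 40.0
```

```bash
cat > g.py <<'E'
from cloud import *
def gauge(tag,z0,T=None):
    """top of head plane expected at z0+34; prints head/handle fit"""
    look(tag,dict(wheel_top=z0+41,rod_tip=z0+12))
    W,d=cloud(tag); t=pose()
    Q=(W-t[:3,3])@t[:3,:3]
    k=(d>0)&(abs(Q[...,1])<25)&(Q[...,0]>20)&(Q[...,0]<105)&(W[...,2]>z0+26)&(W[...,2]<z0+48)
    q=W[k]; top=q[q[:,2]<z0+38]
    A=np.c_[top[:,:2]-top[:,:2].mean(0),np.ones(len(top))]; c=np.linalg.lstsq(A,top[:,2],rcond=None)[0]
    print('head top z',c[2].round(2),'slope along tool x',(c[:2]@t[:2,0]).round(3),'y',(c[:2]@t[:2,1]).round(3),len(top))
    hd=top[(((top-t[:3,3])@t[:3,:3])[:,0])>36]
    a=cv2.minAreaRect(hd[:,:2].astype(np.float32)); print('head rect',np.round(a[0],1),np.round(a[1],1),round(a[2],2))
    return W,d
E
python3 -c "
from g import *
gauge('carry',103)"
```

```text
carry 10.2 [550.8 -40.9  99. ] [-1.7996e+02  3.0000e-02  1.2600e+01]
wheel_top 0.8 [281.7 154.7] [609.8 -27.4] dep [611. -27. 153.]
wheel_top 0.25 [284.3  45.2] [651.  -19.2] dep [665. -17.  46.]
rod_tip 0.58 [280.4  69.7] [644.4 -19. ] dep [652. -17.  11.]
head top z 137.18 slope along tool x -0.06 y -0.042 405
head rect [616.4 -26.3] [46.3 12.3] 13.03
```

```bash
python3 -c "
import g
from g import *
g.look=lambda *a:None
gauge('carry',111.8)
W,d=cloud('carry'); stat(W,d,150.5,157,(612,-27),60,30)"
```

```text
head top z 144.95 slope along tool x 0.018 y -0.002 10637
head rect [612.8 -26.9] [54.6 34.5] 12.54
150.5 157 [271 128  24  48 952] [612.3 -27.2 152. ] [612.  -27.3] [18.8  9.1] 13.19
150.5 157 [234 255  29  35 203] [563.2 -24.2 153.9] [560.8 -26.7] [17.4  8. ] 54.37
150.5 157 [303 255  28  35 205] [569.1 -50.8 153.8] [566.1 -49.6] [ 8.1 17.3] 60.55
```

Level; the head would land 3.7 mm off the stop, 1.3 mm to the side. Lowering.

Call:
{"op": "arm_command", "data": {
  "motion": [
    {"offset":[0,0.0015,0.03],"spin":0},
    {"offset":[0,0,0.035],"spin":0},
    {"offset":[0,0,0.02],"spin":0},
    {"offset":[0,0,0],"spin":0}
  ]
}}

```text
time_s: 10.85
ee_pos: [550.2, -42.7, 12.5]
ee_rot: [-179.9, 0.2, 12.6]
force: [-0.8, 0.2, -2.3]
gripper_width: 18.2
gripper_force: 40.0
```

Call:
{"op": "arm_command", "data": {
  "motion": [
    {"offset":[0,0,0.006],"spin":0},
    {"offset":[0,0,0.004],"spin":0},
    {"offset":[0,0,0.002],"spin":0},
    {"offset":[0,0,0.0],"spin":0}
  ]
}}

```text
time_s: 11.35
ee_pos: [551.7, -43.6, 2.1]
ee_rot: [180.0, -0.0, 12.5]
force: [-0.5, -0.2, -3.6]
gripper_width: 18.2
gripper_force: 40.0
```

Call:
{"op": "arm_command", "data": {
  "motion": [
    {"offset":[0,0,0.0015],"spin":0},
    {"offset":[0,0,0.001],"spin":0},
    {"offset":[0,0,0],"spin":0}
  ]
}}

```text
time_s: 11.72
ee_pos: [551.6, -43.6, -0.6]
ee_rot: [180.0, 0.0, 12.5]
force: [0.1, -0.6, -2.4]
gripper_width: 17.6
gripper_force: 40.0
```

Call:
{"op": "arm_command", "data": {
  "motion": [
    {"offset":[-0.0015,0,0],"spin":0},
    {"offset":[-0.001,0,0],"spin":0},
    {"offset":[0,0,0],"spin":0}
  ]
}}

```text
time_s: 12.1
ee_pos: [549.0, -44.2, -0.5]
ee_rot: [180.0, 0.0, 12.5]
force: [0.1, 0.4, -2.5]
gripper_width: 17.8
gripper_force: 40.0
```

Call:
{"op": "arm_command", "data": {
  "motion": [
    {"offset":[-0.001,0,0.0008],"spin":0},
    {"offset":[0,0,0.0],"spin":0},
    {"offset":[0,0,0],"spin":0}
  ]
}}

```text
time_s: 12.48
ee_pos: [548.9, -44.3, -0.9]
ee_rot: [180.0, -0.1, 12.5]
force: [1.6, 0.6, 1.3]
gripper_width: 18.0
gripper_force: 40.0
```

Call:
{"op": "arm_command", "data": {
  "motion": [
    {"offset":[-0.001,0,0],"spin":0},
    {"offset":[0,0,0],"spin":0}
  ]
}}

```text
time_s: 12.72
ee_pos: [548.7, -44.5, -0.9]
ee_rot: [180.0, -0.2, 12.5]
force: [4.6, 2.5, 1.0]
gripper_width: 17.7
gripper_force: 40.0
```

Firm against the stop; releasing.

Call:
{"op": "arm_command", "data": {
  "motion": [
    {"offset":[0,0,0],"spin":0},
    {"offset":[0,0,0],"spin":0},
    {"offset":[0,0,0],"spin":0}
  ],
  "jaw": 0.045
}}

```text
time_s: 13.1
ee_pos: [546.5, -44.7, -1.7]
ee_rot: [-180.0, 0.1, 12.5]
force: [1.0, -0.0, -0.2]
gripper_width: 43.7
gripper_force: 0.0
```

Call:
{"op": "arm_command", "data": {
  "motion": [
    {"offset":[0,0,-0.02],"spin":0},
    {"offset":[0,0,-0.045],"spin":0},
    {"offset":[0,0,-0.035],"spin":0},
    {"offset":[0,0,0],"spin":0},
    {"offset":[0,0,0],"spin":0}
  ]
}}

```text
time_s: 13.72
ee_pos: [546.3, -44.5, 97.9]
ee_rot: [-180.0, 0.1, 12.5]
force: [0.2, 0.7, -0.6]
gripper_width: 45.4
gripper_force: 0.0
```

```bash
cat > loc.py <<'E'
from g import *
O=np.array([589.3,-33.6]); a=np.radians(12.5); B=np.array([[np.cos(a),np.sin(a)],[-np.sin(a),np.cos(a)]])
def loc(tag):
    look(tag,dict())
    W,d=cloud(tag); L=(W[...,:2]-O)@B.T; z=W[...,2]
    print('tcp local',(B@(pose()[:2,3]-O)).round(1))
    def f(name,k):
        q=L[k&(d>0)]
        if len(q)>5:print(name,len(q),'x',np.percentile(q[:,0],[1,99]).round(1),'y',np.percentile(q[:,1],[1,99]).round(1),'z',np.median(z[k&(d>0)]).round(1))
    m=abs(L[...,1])<22
    f('headtop',m&(L[...,0]>-7)&(L[...,0]<60)&(z>43.5)&(z<48.5))
    f('wheel',m&(abs(L[...,0]-20)<25)&(z>49)&(z<56))
    f('handle',m&(L[...,0]>-89)&(L[...,0]<-8)&(z>40)&(z<47))
    f('rod',(abs(L[...,1])<6)&(L[...,0]>49)&(L[...,0]<90)&(z>24)&(z<32))
    f('anvil',(abs(L[...,1])<35)&(L[...,0]>60)&(L[...,0]<110)&(z>43)&(z<49))
    f('stop',(abs(L[...,1])<35)&(L[...,0]>-112)&(L[...,0]<-80)&(z>50)&(z<57))
E
python3 -c "
from loc import *
loc('placed')"
```

```text
placed 13.725 [546.3 -44.5  97.9] [-1.7998e+02  1.0000e-01  1.2540e+01]
tcp local [-44.7  -1.3]
headtop 3301 x [-6.6 48.3] y [-18.4  15. ] z 45.6
wheel 447 x [ 8.7 32.4] y [-6.4  2.4] z 51.8
handle 2422 x [-87.   -8.9] y [-10.7   7.1] z 43.6
rod 91 x [49.6 74.7] y [-5.9  5.4] z 27.3
anvil 2719 x [74.4 90.3] y [-29.5  29.4] z 45.5
stop 1331 x [-103.3  -89.2] y [-27.9  26.8] z 53.6
```

View pics/placed.png

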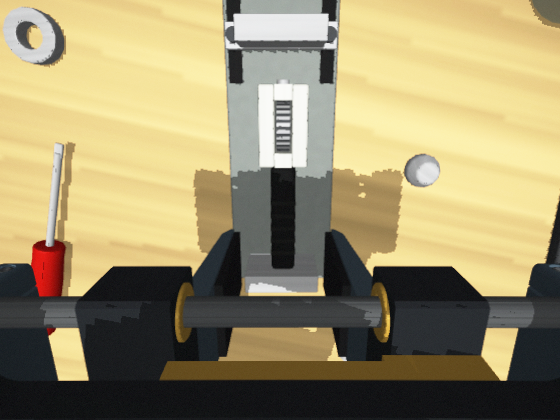

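The picture shows the gauge lying in the block, handle end against the stop at (283,270), head at (284,125). It measures home (x ≈ 20.4, y ≈ -1.8), with the rod clear of the anvil by 22 mm. Closing the jaw and going over the wheel.

Call:
{"op": "arm_command", "data": {
  "motion": [
    {"offset":[0.035,0.0005,0],"spin":0},
    {"offset":[0.04,0,0],"spin":0},
    {"offset":[0,0,0.02],"spin":0},
    {"offset":[0,0,0.02],"spin":0},
    {"offset":[0,0,0.008],"spin":0}
  ],
  "jaw": 0.0
}}

```text
time_s: 14.4
ee_pos: [618.7, -28.7, 47.7]
ee_rot: [-179.9, 0.3, 12.5]
force: [-0.0, -0.6, -0.4]
gripper_width: 0.4
gripper_force: 0.0
```

Call:
{"op": "arm_command", "data": {
  "motion": [
    {"offset":[0,0,0.005],"spin":0},
    {"offset":[0,0,0],"spin":0},
    {"offset":[0,0,0],"spin":0}
  ]
}}

```text
time_s: 14.78
ee_pos: [621.0, -28.8, 46.3]
ee_rot: [180.0, -0.1, 12.5]
force: [-0.3, 0.0, -0.2]
gripper_width: 0.5
gripper_force: 0.0
```

Call:
{"op": "arm_command", "data": {
  "motion": [
    {"offset":[-0.002,0,0.006],"spin":0},
    {"offset":[0,0,0.003],"spin":0},
    {"offset":[0,0,0],"spin":0},
    {"offset":[0,0,0],"spin":0}
  ]
}}

```text
time_s: 15.28
ee_pos: [618.7, -29.2, 36.7]
ee_rot: [180.0, -0.0, 12.5]
force: [-0.3, 0.1, -0.4]
gripper_width: 0.7
gripper_force: 0.0
```

Call:
{"op": "arm_command", "data": {
  "motion": [
    {"offset":[0,0,0.0015],"spin":0},
    {"offset":[0,0,0],"spin":0}
  ]
}}

```text
time_s: 15.52
ee_pos: [618.5, -29.2, 35.1]
ee_rot: [180.0, 0.0, 12.5]
force: [-0.1, -0.1, 0.7]
gripper_width: 0.2
gripper_force: 0.0
```

Call:
{"op": "arm_command", "data": {
  "motion": [
    {"offset":[0,0,0.0012],"spin":0},
    {"offset":[0,0,0],"spin":0}
  ]
}}

```text
time_s: 15.78
ee_pos: [618.7, -29.2, 34.1]
ee_rot: [180.0, -0.0, 12.5]
force: [-0.5, -0.5, 1.2]
gripper_width: 0.2
gripper_force: 0.7
```

Call:
{"op": "arm_command", "data": {
  "motion": [
    {"offset":[0,0,0.0013],"spin":0},
    {"offset":[0,0,0],"spin":0}
  ]
}}

```text
time_s: 16.02
ee_pos: [618.7, -29.2, 32.9]
ee_rot: [180.0, -0.0, 12.5]
force: [-0.3, 0.1, 4.0]
gripper_width: 0.5
gripper_force: 1.6
```

Call:
{"op": "arm_command", "data": {
  "motion": [
    {"offset":[-0.004,0,0.0003],"spin":0},
    {"offset":[-0.004,0,0],"spin":0},
    {"offset":[-0.004,0,0],"spin":0},
    {"offset":[-0.004,0,0],"spin":0},
    {"offset":[-0.004,0,0],"spin":0}
  ]
}}

```text
time_s: 16.65
ee_pos: [598.9, -33.6, 32.5]
ee_rot: [180.0, -0.0, 12.5]
force: [2.2, 0.9, 4.0]
gripper_width: 0.6
gripper_force: 1.9
```

Call:
{"op": "arm_command", "data": {
  "motion": [
    {"offset":[0,0,0],"spin":0},
    {"offset":[0,0,-0.012],"spin":0},
    {"offset":[0,0,0],"spin":0}
  ]
}}

```text
time_s: 17.02
ee_pos: [599.3, -33.6, 45.0]
ee_rot: [180.0, -0.0, 12.5]
force: [-0.2, 0.1, -0.5]
gripper_width: 0.5
gripper_force: 0.0
```

```bash
python3 -c "
from loc import *
loc('roll1')"
```

```text
roll1 17.025 [599.3 -33.6  45. ] [ 1.7998e+02 -4.0000e-02  1.2540e+01]
tcp local [ 9.4 -2.1]
headtop 2818 x [ 0.2 48.3] y [-18.5  14.9] z 45.6
wheel 328 x [10.9 31.7] y [-5.9  2.6] z 51.6
handle 166 x [-74.3  -9.8] y [-6.1  3.3] z 43.9
rod 425 x [49.1 67.3] y [-5.6  2.4] z 27.4
anvil 3390 x [74.7 89.8] y [-29.6  29.4] z 45.7
```

The rod came out about 14-15 mm (tip at 67), with the head still at home. About 8 mm remain, so one more stroke.

Call:
{"op": "arm_command", "data": {
  "motion": [
    {"offset":[0.02,0,0],"spin":0},
    {"offset":[0,0,0.008],"spin":0},
    {"offset":[0,0,0.002],"spin":0},
    {"offset":[0,0,0.0018],"spin":0},
    {"offset":[0,0,0],"spin":0}
  ]
}}

```text
time_s: 17.7
ee_pos: [617.8, -29.2, 32.7]
ee_rot: [-180.0, 0.1, 12.5]
force: [-2.0, 0.7, 4.1]
gripper_width: 0.3
gripper_force: 1.7
```

Call:
{"op": "arm_command", "data": {
  "motion": [
    {"offset":[-0.004,0,0],"spin":0},
    {"offset":[-0.004,0,0],"spin":0},
    {"offset":[-0.003,0,0],"spin":0},
    {"offset":[-0.002,0,0],"spin":0},
    {"offset":[-0.002,0,0],"spin":0}
  ]
}}

```text
time_s: 18.32
ee_pos: [604.5, -32.8, 32.8]
ee_rot: [180.0, -0.1, 12.5]
force: [2.9, -0.2, 3.5]
gripper_width: 0.2
gripper_force: 1.7
```

Call:
{"op": "arm_command", "data": {
  "motion": [
    {"offset":[-0.002,0,0],"spin":0},
    {"offset":[0,0,-0.012],"spin":0},
    {"offset":[0,0,-0.02],"spin":0},
    {"offset":[0,0,0],"spin":0},
    {"offset":[0,0,0],"spin":0}
  ]
}}

```text
time_s: 18.95
ee_pos: [601.0, -32.9, 63.9]
ee_rot: [-180.0, 0.1, 12.5]
force: [-0.7, -0.3, -0.2]
gripper_width: 0.7
gripper_force: 0.0
```

```bash
python3 -c "
from loc import *
loc('roll2')
im=cv2.imread('pics/roll2.png'); cv2.imwrite('pics/roll2x.png',cv2.resize(im[0:200,200:380],None,fx=3,fy=3))
"
```

```text
roll2 18.95 [601.  -32.9  63.9] [-1.7998e+02  1.2000e-01  1.2540e+01]
tcp local [11.5 -1.8]
headtop 2562 x [-0.8 48.1] y [-18.6  14.8] z 45.6
wheel 378 x [11.7 31.6] y [-6.   2.7] z 52.2
handle 159 x [-88.6  -9.6] y [-5.7  3.7] z 43.6
rod 445 x [49.4 71.9] y [-5.5  2.5] z 27.5
anvil 2848 x [74.1 89.7] y [-29.6  29.4] z 45.7
```

View pics/roll2x.png

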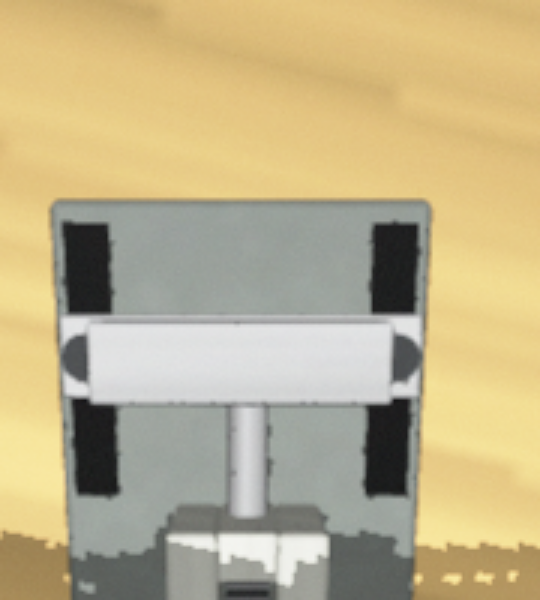

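The picture shows the rod from the head at (247,510) up to the anvil edge at (247,405), with no gap visible. The last 1.6 mm is hidden by the anvil's top edge, so I'll do one short extra stroke for certainty (the finger slips if the rod is already stopped).

Call:
{"op": "arm_command", "data": {
  "motion": [
    {"offset":[0.014,0,0.015],"spin":0},
    {"offset":[0,0,0.012],"spin":0},
    {"offset":[0,0,0.0025],"spin":0},
    {"offset":[0,0,0.0015],"spin":0},
    {"offset":[0,0,0],"spin":0}
  ]
}}

```text
time_s: 19.62
ee_pos: [615.5, -29.7, 33.8]
ee_rot: [-180.0, 0.0, 12.5]
force: [-0.8, 1.0, 2.4]
gripper_width: 0.4
gripper_force: 0.9
```

Call:
{"op": "arm_command", "data": {
  "motion": [
    {"offset":[-0.001,0,0.001],"spin":0},
    {"offset":[-0.003,0,0],"spin":0},
    {"offset":[-0.003,0,0],"spin":0},
    {"offset":[-0.002,0,0],"spin":0}
  ]
}}

```text
time_s: 20.12
ee_pos: [607.5, -32.1, 33.1]
ee_rot: [180.0, -0.1, 12.5]
force: [2.7, 0.1, 3.2]
gripper_width: 0.6
gripper_force: 1.9
```

Call:
{"op": "arm_command", "data": {
  "motion": [
    {"offset":[-0.001,0,0],"spin":0},
    {"offset":[0,0,-0.02],"spin":0},
    {"offset":[0,0,-0.05],"spin":0},
    {"offset":[0,0,-0.02],"spin":0},
    {"offset":[0,0,0],"spin":0}
  ],
  "jaw": 0.06
}}

```text
time_s: 20.75
ee_pos: [605.5, -32.2, 123.1]
ee_rot: [180.0, -0.0, 12.5]
force: [0.5, -1.1, -0.3]
gripper_width: 47.6
gripper_force: 0.0
```

```bash
python3 -c "
from loc import *
loc('roll3')
"
```

```text
roll3 20.75 [605.5 -32.2 123.1] [179.98  -0.    12.54]
tcp local [15.3 -1.9]
headtop 2229 x [-6.4 47.8] y [-18.5  14.8] z 45.7
wheel 285 x [ 8.8 32. ] y [-5.9  2.1] z 51.9
handle 1283 x [-66.6  -9.6] y [-10.7   6.9] z 43.6
rod 309 x [49.4 72.4] y [-6.   2.4] z 27.4
anvil 1669 x [74.7 89.5] y [-29.6  29.6] z 45.7
stop 635 x [-103.4  -92.8] y [-28.5  27.2] z 53.7
```

The rod is up against the anvil and the head is still home. Now I grasp the head by its sides.

Call:
{"op": "arm_command", "data": {
  "motion": [
    {"offset":[0.0045,0,0.03],"spin":0},
    {"offset":[0,0,0.025],"spin":0},
    {"offset":[0,0,0],"spin":0},
    {"offset":[0,0,0],"spin":0}
  ]
}}

```text
time_s: 21.3
ee_pos: [610.0, -31.1, 67.2]
ee_rot: [-180.0, 0.1, 12.5]
force: [0.5, -0.5, 0.3]
gripper_width: 60.1
gripper_force: 0.0
```

Call:
{"op": "arm_command", "data": {
  "motion": [
    {"offset":[0,0,0.025],"spin":0},
    {"offset":[0,0,0.025],"spin":0},
    {"offset":[0,0,0.015],"spin":0},
    {"offset":[0,0,0.004],"spin":0},
    {"offset":[0,0,0],"spin":0}
  ]
}}

```text
time_s: 21.92
ee_pos: [610.8, -31.1, -0.9]
ee_rot: [180.0, -0.1, 12.5]
force: [-0.5, -0.2, -0.3]
gripper_width: 60.0
gripper_force: 0.0
```

Call:
{"op": "arm_command", "data": {
  "motion": [
    {"offset":[0,0,0],"spin":0},
    {"offset":[0,0,0],"spin":0},
    {"offset":[0,0,0],"spin":0},
    {"offset":[0,0,0],"spin":0},
    {"offset":[0,0,0],"spin":0}
  ],
  "jaw": 0.025,
  "newtons": 35
}}

```text
time_s: 22.55
ee_pos: [610.5, -31.0, -1.0]
ee_rot: [180.0, -0.0, 12.5]
force: [-1.6, -0.5, 2.7]
gripper_width: 33.9
gripper_force: 35.0
```

Gripped at 33.9 mm. Lifting and carrying to the rest.

Call:
{"op": "arm_command", "data": {
  "motion": [
    {"offset":[0,0,-0.012],"spin":0},
    {"offset":[0,0,-0.025],"spin":0},
    {"offset":[0,0,-0.035],"spin":0},
    {"offset":[0,0,-0.025],"spin":0},
    {"offset":[0,0,0],"spin":-0.031}
  ]
}}

```text
time_s: 23.18
ee_pos: [611.2, -31.3, 97.6]
ee_rot: [179.9, -0.2, 14.4]
force: [0.1, -0.1, -2.5]
gripper_width: 34.1
gripper_force: 35.0
```

Call:
{"op": "arm_command", "data": {
  "motion": [
    {"offset":[-0.011,0.03,0],"spin":0},
    {"offset":[-0.02,0.052,0],"spin":0},
    {"offset":[-0.02,0.054,0],"spin":0},
    {"offset":[-0.02,0.054,0],"spin":0},
    {"offset":[-0.018,0.05,0],"spin":0}
  ]
}}

```text
time_s: 23.8
ee_pos: [581.6, -287.0, 93.6]
ee_rot: [-179.9, 0.2, 14.4]
force: [-0.4, 0.2, -3.5]
gripper_width: 34.0
gripper_force: 35.0
```

Call:
{"op": "arm_command", "data": {
  "motion": [
    {"offset":[-0.0115,0.0325,0],"spin":0},
    {"offset":[0,0,0],"spin":0},
    {"offset":[0,0,0],"spin":0},
    {"offset":[0,0,0],"spin":0}
  ]
}}

```text
time_s: 24.3
ee_pos: [580.1, -318.5, 95.0]
ee_rot: [-179.9, 0.1, 14.4]
force: [-0.2, -0.2, -2.6]
gripper_width: 33.8
gripper_force: 35.0
```

```bash
python3 -c "
from loc import *
look('carry2',{})
W,d=cloud('carry2'); t=pose(); O=np.array([575.5,-321.1]); a=np.radians(14.32); B=np.array([[np.cos(a),np.sin(a)],[-np.sin(a),np.cos(a)]])
L=(W[...,:2]-O)@B.T; z=W[...,2]; print('tcp',(B@(t[:2,3]-O)).round(1))
zu=12+t[2,3]+1.0
def f(n,k):
    q=L[k&(d>0)]
    if len(q)>5: print(n,len(q),np.percentile(q,[1,99],axis=0).round(1).tolist(),np.median(z[k&(d>0)]).round(1))
f('headtop',(abs(L[...,1])<20)&(abs(L[...,0])<45)&(abs(z-zu-34)<2.5))
f('wheel',(abs(L[...,1])<9)&(abs(L[...,0])<30)&(abs(z-zu-39)<3))
f('handle',(abs(L[...,1])<14)&(L[...,0]<-30)&(L[...,0]>-125)&(abs(z-zu-32)<4))
f('rod',(abs(L[...,1])<10)&(L[...,0]>28)&(abs(z-zu-14)<5))
f('plate',(abs(L[...,1])<60)&(abs(L[...,0])<150)&(abs(z-12)<4))
im=cv2.imread('pics/carry2.png'); cv2.imwrite('pics/carry2x.png',cv2.resize(im[0:300,160:400],None,fx=2,fy=2))
"
```

```text
carry2 24.3 [ 580.1 -318.5   95. ] [-1.7993e+02  6.0000e-02  1.4400e+01]
tcp [5.2 1.2]
headtop 4970 [[-35.4, -16.0], [32.2, 18.2]] 141.5
wheel 586 [[4.3, -3.0], [17.4, 5.5]] 147.5
handle 558 [[-39.9, -7.3], [-30.1, 10.6]] 139.3
rod 1153 [[31.5, -9.0], [58.1, 9.1]] 123.3
plate 5262 [[-126.9, -37.9], [48.9, 36.9]] 11.7
```

View pics/carry2x.png

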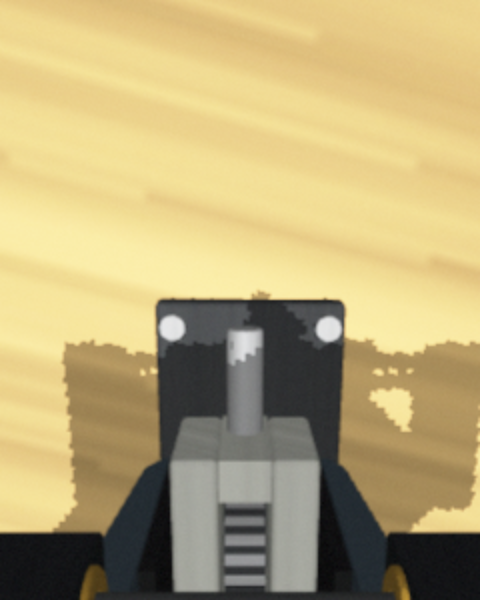

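The picture shows the gauge level over the rest, rod out at (245,380). The head is at x 4.2, y 1.1 in the rest frame, with the rod out about 22 mm. Lowering.

Call:
{"op": "arm_command", "data": {
  "motion": [
    {"offset":[-0.0025,0.001,0.02],"spin":0},
    {"offset":[0,0,0.03],"spin":0},
    {"offset":[0,0,0.025],"spin":0},
    {"offset":[0,0,0.01],"spin":0},
    {"offset":[0,0,0],"spin":0}
  ]
}}

```text
time_s: 24.98
ee_pos: [578.1, -320.9, 10.3]
ee_rot: [-180.0, 0.0, 14.4]
force: [0.9, 0.1, -2.8]
gripper_width: 34.1
gripper_force: 35.0
```

Call:
{"op": "arm_command", "data": {
  "motion": [
    {"offset":[0,0,0.006],"spin":0},
    {"offset":[0,0,0.002],"spin":0},
    {"offset":[0,0,0],"spin":0}
  ]
}}

```text
time_s: 25.35
ee_pos: [578.2, -321.6, 2.9]
ee_rot: [180.0, -0.0, 14.3]
force: [0.7, -0.4, -1.8]
gripper_width: 33.6
gripper_force: 35.0
```

Call:
{"op": "arm_command", "data": {
  "motion": [
    {"offset":[0,0,0.002],"spin":0},
    {"offset":[0,0,0.001],"spin":0},
    {"offset":[0,0,0.0005],"spin":0},
    {"offset":[0,0,0],"spin":0}
  ]
}}

```text
time_s: 25.85
ee_pos: [578.1, -321.6, -0.9]
ee_rot: [180.0, -0.0, 14.3]
force: [-0.2, -0.5, -3.0]
gripper_width: 33.9
gripper_force: 35.0
```

Call:
{"op": "arm_command", "data": {
  "motion": [
    {"offset":[0,0,0.0006],"spin":0},
    {"offset":[0,0,0.0004],"spin":0},
    {"offset":[0,0,0],"spin":0}
  ]
}}

```text
time_s: 26.22
ee_pos: [578.1, -321.6, -1.0]
ee_rot: [180.0, -0.0, 14.3]
force: [-1.4, 0.7, 5.8]
gripper_width: 33.9
gripper_force: 35.0
```

Down on the plate; opening and rising.

Call:
{"op": "arm_command", "data": {
  "motion": [
    {"offset":[0,0,0],"spin":0},
    {"offset":[0,0,0],"spin":0},
    {"offset":[0,0,0],"spin":0}
  ],
  "jaw": 0.06
}}

```text
time_s: 26.6
ee_pos: [578.1, -321.6, -2.2]
ee_rot: [180.0, -0.0, 14.3]
force: [0.3, -0.7, -0.3]
gripper_width: 59.1
gripper_force: 0.0
```

Call:
{"op": "arm_command", "data": {
  "motion": [
    {"offset":[0,0,-0.02],"spin":0},
    {"offset":[0,0,-0.04],"spin":0},
    {"offset":[0,0,-0.05],"spin":0},
    {"offset":[-0.04,0,-0.04],"spin":0},
    {"offset":[0,0,0],"spin":0}
  ]
}}

```text
time_s: 27.22
ee_pos: [539.4, -333.1, 152.1]
ee_rot: [179.7, -0.3, 14.2]
force: [0.4, -1.1, 0.2]
gripper_width: 59.6
gripper_force: 0.0
```

```bash
python3 -c "
from loc import *
look('end',{})
W,d=cloud('end'); t=pose(); O=np.array([575.5,-321.1]); a=np.radians(14.32); B=np.array([[np.cos(a),np.sin(a)],[-np.sin(a),np.cos(a)]])
L=(W[...,:2]-O)@B.T; z=W[...,2]
def f(n,k):
    q=L[k&(d>0)]
    if len(q)>5: print(n,len(q),np.percentile(q,[1,99],axis=0).round(1).tolist(),np.median(z[k&(d>0)]).round(1), [round(float(x),1) for x in cv2.minAreaRect(q.astype(np.float32))[1]])
f('head',(abs(L[...,1])<22)&(abs(L[...,0])<32)&(abs(z-46)<2.5))
f('handle',(abs(L[...,1])<11)&(L[...,0]<-30)&(L[...,0]>-118)&(abs(z-44)<4))
f('rod',(abs(L[...,1])<10)&(L[...,0]>28)&(abs(z-26)<5))
"
```

```text
end 27.225 [ 539.4 -333.1  152.1] [179.68  -0.26  14.22]
head 2128 [[-30.1, -17.7], [29.3, 15.6]] 45.6 [60.9, 33.7]
handle 1503 [[-106.2, -10.3], [-30.7, 7.6]] 43.7 [77.6, 18.5]
rod 328 [[29.3, -5.5], [55.4, 6.5]] 27.3 [26.3, 18.7]
```

View pics/end.png

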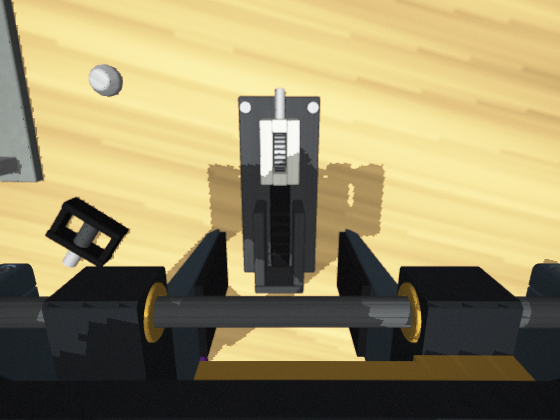

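The picture shows the gauge on the rest: handle in the channel at (280,230), head flat at (280,150), rod out to (280,90). The head is at x ≈ 1.5, y ≈ -1 at the right height, and the rod is out about 22 mm. Handing in.

```bash
python3 -c "
from workcell import env
print(env.job_done())"
```

```text
the job is handed in; nothing more can be done
None
```

The gauge is parked on the steel rest, handle in the channel and head flat, with the rod set about 22 mm out against the anvil; I handed the job in at about 27 s of the 61 s limit and got no verdict back.

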